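# Close the valve screw and snap its cap on

### The arm

A 6-joint arm with a two-finger parallel gripper is mounted at the origin on the work surface. World frame = base frame: x ahead of the robot, y to its left, z up, the work surface at z = 0. Lengths are in mm, angles in degrees, forces in N, time in s.
With the tool pointing down it reaches from about 300 to 850 mm from the base axis. Payload 4.2 kg.
Tool frame: the origin (TCP) lies midway between the tips of the shut fingers; the grasp point (between the pads) lies 19 mm behind it; z points along the fingers, y is the line along which they close (so a half turn about z gives the same grasp; the last joint's range is limited). The gripper opens to 91 mm and grips with 3 to 60 N. Pads are 32 mm wide; open, the fingers measure 118 mm over their backs; the gripper's body (76 mm by 178 mm) begins 60 mm behind the grasp point.
Start: joints at [75.115, 18.312, 89.639, -0, 72.044, -1.146], TCP at [136.569, 558.563, 213.976] pointing down, gripper open.
Joint ranges: [-177.97, 177.97], [-48.28, 115.42], [12.27, 149.76], [-77.06, 257.06], [2.81, 150.46], [-146.56, 146.56]. Speed limits (degrees/s): [147.25, 147.25, 180, 180, 180, 180].

### API

Orientations are given as [roll, pitch, yaw] about the fixed x, y, z axes, in that order (R = Rz(yaw) Ry(pitch) Rx(roll)).
In Python, from workcell import env gives the robot as it stands.
- The arm moves only by the shell command python3 -m jog 'ROWS' [FORCE]. ROWS is a JSON object of lists of equal length, an entry for each row: "jaw": the finger opening in mm, from 0 to 91.2; "slide": the shift along the tool's x, y, z in units of 30 mm (1.0 is 30 mm), a list of three; "spin": the turn about the tool's z in units of 8 degrees (1.0 is 8 degrees). In form: {"jaw": [jaw, ...], "slide": [[dx, dy, dz], ...], "spin": [spin, ...]}. A call has 1 to 10 rows; each row shifts and turns the commanded pose from where the row before left it, along the tool's axes as they then stand; what a row does not reach is not made up. A row lasts 1/10 s, in which the tool goes at most 50 mm and 8.59 degrees, less where a joint would pass 70% of its speed; a pose out of reach is approached as far as the arm can. A call is refused whole if a number of a shift passes 1 or a number of a turn 1, either way. A call with a gripper value outside its range is refused whole. The fingers move at their own pace and stop on an object; FORCE is the grip in N (left out, the last holds). Time passes only in rows, so rows that do not move let the fingers close. It gives the time, the measured TCP pose, the force, the opening and the grip force at its end, in the units of the state.
- env.state(): the state, without advancing time (a new reading comes with each control period).
- env.grab_frame(name): name is "side" or "top"; returns the picture (420x560x3 uint8, red, green, blue); there is no depth.
- env.camera_model(name): a dict with "fx", "fy", "cx", "cy" (pixels), "D" ([k1, k2, p1, p2, k3] as OpenCV has them; the pictures are not rectified), "camera_from_world" (4x4, takes a point from world to camera coordinates). Camera axes: x right, y up, looking along -z (the intrinsics and any distortion apply to the point x, -y, -z); pixel columns grow to the right and rows downward; lengths in mm; the calibration is good to about 2 mm. A picture is of the moment at which its call begins. camera_model takes no time and is no camera call.
- env.job_done(): hands the job in; it is judged then, once.
The state is a dict: "time_s": time; "qpos": joint angles; "qvel": joint speeds; "effort": joint torques, N m; "ee_pos": TCP position; "ee_rot": TCP orientation; "force": force on the tool from outside, world axes, zero at the start; "torque": the same for the moment, N m; "gripper_width": finger opening in mm; "gripper_force": force on a finger pad.
Only numpy, scipy, OpenCV 4.12 (cv2) and the standard library are available. Lean on these libraries where they do the work, as an engineer would, in place of code of your own. Each camera call takes 0.05 s, during which the arm holds its last target. There are 200 camera calls.

### The job

With the yellow slotted key, turn the brass screw on top of the blue air valve clockwise until it stops, and hang the key back in its wooden stand. Then set the red cap over the screw and press it straight down until it clicks and sits fully home on the valve. Keep pressing after the click: finish still gripping the cap and pushing it down firmly, and leave the bottle, the wrench and the tray where they are.

Things in the scene. Friction and masses are not known exactly. Their poses are not given: they have to be found in the camera images.
- valve: blue air valve fixed to the bench: grey base plate 140 x 100 x 10 mm, block 90 x 72 mm, flat top 60 mm above the bench, gauge on its -x face, brass pipe ends on the +y and -y faces. Origin: centre of underside, z up. On its middle stands a steel neck, 30 mm diameter, 22 mm high, bevelled rim, screw on top; 4 spring balls stick 3 mm out of it, 10.5 mm above the block. Place and yaw vary
- seat (a point): centre of the valve block's flat top at the foot of the neck, 60 mm above the bench, z up: where the cap's origin must come to lie. Turns with the valve
- slot (a point): middle of the floor of the screw's slot, on top of the neck, 82 mm above the bench, z up, x along the slot; turns with the screw. The brass screw head is 18 mm across and 7 mm high; its slot is 7.5 mm wide, 7 mm deep and open at both ends
- screw (a joint): angle of the captive screw, rad, growing clockwise seen from above; at 0 the slot lies along the valve's x axis, 1.3 is the closed stop. Starts at 0 to 0.4, stays where left, takes about 0.06 N m, does not rise or sink. The key has about 0.17 rad of play in the slot either way, so turn it that much further
- key: loose upright slotted key, 99 mm, about 120 g. Origin: bottom of blade, z up, x along the blade. From below: blade 20 (x) x 4.6 (y) x 9 mm high; 10 mm shank; black collar, 40 mm diameter, at 50-54 mm; yellow handle 24 x 24 mm at 54-99 mm, square to x and y, black stripe on top along x. It hangs with the collar on the stand's top, origin 8 mm above the bench
- stand: fixed wooden block, 80 x 80 mm, 58 mm high, with a vertical through hole of 27 mm diameter in its middle for the key. Origin: centre of the underside, z up. Stands to one side of the valve, the cap on the other; which is which changes
- cap: loose red snap cap, 45 mm diameter, 36 mm high, about 40 g, mouth down on the bench. Origin: centre of its open lower rim, z up. Bore 39 mm, 32 mm deep, with a 32 mm lip 1.5 to 5 mm above the rim. Down the neck the lip meets the balls with the origin about 13 mm above the seat, resists with about 10 N, clicks past (force drops) about 5 mm above it, then the rim comes to rest on the block
- bottle: closed water bottle with blue cap, 64 mm diameter, 190 mm high; bystander. Origin: centre of its underside
- wrench: steel open-ended wrench, 160 mm long, lying on the bench between robot and valve; bystander. Origin: its underside, near the middle
- tray: red open parts tray, 100 x 140 x 35 mm; bystander. Origin: centre of its underside
Not all that is in view belongs to the job. Of the things like the stand, leave any that is green or pink; of the rest the larger one is meant.

How it is judged:
By the outcome, as a careful person would: the job done as asked, in the order asked, and still so for the second after the job is handed in, while the arm keeps its last pose, push and grip.
It also fails if it takes over 72 s, if anything falls off the work surface, if the arm or the gripper's body presses on something with over 40 N, if the wrist force passes 120 N, or if a joint passes its speed limit or range.

## Working session

There is one attempt and no reset: what is moved stays moved. The work goes in short steps, Python scripts to look and compute and a shell command to move; the robot and the scene stay as the last step left them, time stands still between calls to the robot, and variables do not carry over. Pictures are saved under pics/ and viewed, at most 10 in all, crops included, and the job is handed in when it is done.

```bash
mkdir -p pics; cat > h.py <<'E'
import numpy as np, cv2
from workcell import env
def grab(n,f):
    im=env.grab_frame(n)[:,:,::-1].copy(); cv2.imwrite('pics/'+f,im); return im
def ray(n,px):
    m=env.camera_model(n); K=np.array([[m['fx'],0,m['cx']],[0,m['fy'],m['cy']],[0,0,1]])
    u=cv2.undistortPoints(np.array([[px]],float),K,np.array(m['D'],float))[0,0]
    T=np.array(m['camera_from_world']); d=T[:3,:3].T@np.array([u[0],-u[1],-1]); o=-T[:3,:3].T@T[:3,3]
    return o,d
def at(n,px,z):
    o,d=ray(n,px); return (o+d*(z-o[2])/d[2])
def proj(n,P):
    m=env.camera_model(n); K=np.array([[m['fx'],0,m['cx']],[0,m['fy'],m['cy']],[0,0,1]])
    T=np.array(m['camera_from_world']); c=T[:3,:3]@np.array(P,float)+T[:3,3]
    return cv2.projectPoints(np.array([[c[0],-c[1],-c[2]]]),np.zeros(3),np.zeros(3),K,np.array(m['D'],float))[0][0,0]
E
python3 - <<'E'
from h import *
grab('top','t0.png');grab('side','s0.png')
for n in('top','side'):
    m=env.camera_model(n);print(n,m['fx'],m['D'],(ray(n,(280,210))))
print(env.state())
E
```

```text
top 441.89074894010014 [-0.13374052  0.          0.          0.          0.        ] (array([ 385.33400361,   68.27190401, 1211.63834681]), array([ 0.1161349 , -0.01545836, -0.99314141]))
side 426.0543756363432 [-0.02120063  0.          0.          0.          0.        ] (array([  45.1891869 , -529.88204811,  699.42277589]), array([ 0.49880904,  0.59787014, -0.62748828]))
{'time_s': 0.1, 'qpos': array([ 7.51151784e+01,  1.83465715e+01,  8.96988620e+01, -1.28818342e-03,
        7.20429009e+01, -1.14433896e+00]), 'qvel': array([ 0.06738408, -0.00721207, -0.18118042, -0.02189621,  0.06668216,
        0.05301285]), 'effort': array([ 5.25118539e-04, -4.13331985e+01, -2.32511115e+01,  7.29531026e-02,
        4.21947800e-02, -4.11807036e-05]), 'ee_pos': array([136.45361775, 558.11826863, 213.22220161]), 'ee_rot': array([-1.79911659e+02, -5.39562822e-04,  1.66259915e+02]), 'force': array([ 0.13018651,  0.01052952, -0.09704916]), 'torque': array([-0.03773132,  0.0149964 ,  0.0179157 ]), 'gripper_force': 0.0, 'gripper_width': 91.12818704553955}
```

View pics/t0.png

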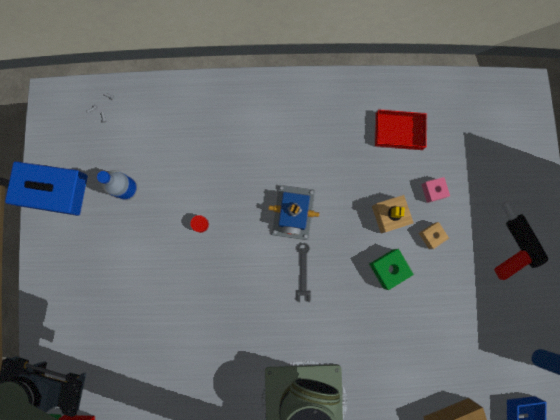

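View pics/s0.png

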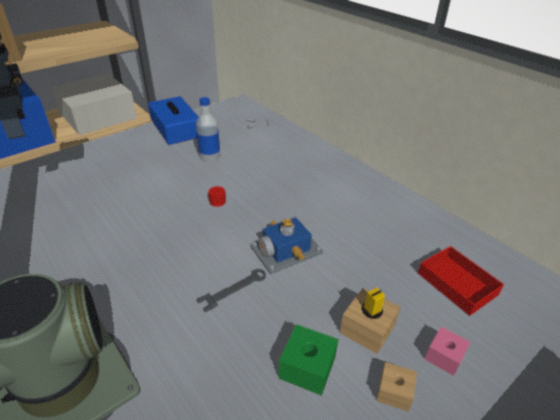

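Top view: the large wooden stand with the yellow key is at (393,214), the small wooden one at (434,235), the green one at (392,269), the pink one at (437,189). The valve is at (294,210), with its gauge towards the robot, and the cap at (200,224). Yellow and red lookalikes are the hammer grip (513,265) and the tray (401,130). I choose the large wooden stand and its key, and will check it close up.

```bash
python3 - <<'E'
from h import *
t=cv2.imread('pics/t0.png');s=cv2.imread('pics/s0.png')
def c(im,x,y,w,h,k): return cv2.resize(im[y:y+h,x:x+w],None,fx=k,fy=k,interpolation=cv2.INTER_CUBIC)
a=np.hstack([c(t,365,190,50,50,8)[:, :400],c(t,269,185,50,50,8)])[:400]
b=np.hstack([c(t,180,204,40,40,5),c(s,335,280,75,50,4),c(s,245,210,75,50,4)])
b=b[:, :800]
cv2.imwrite('pics/c0.png',np.vstack([a[:, :800],np.pad(b,((0,0),(0,800-b.shape[1]),(0,0)))]))
# blob centroids
hsv=cv2.cvtColor(t,cv2.COLOR_BGR2HSV)
for nm,lo,hi,box in [('yellow',(22,150,100),(35,255,255),(365,190,60,50)),('cap',(0,150,80),(8,255,255),(180,204,40,40))]:
    x,y,w,h=box;m=cv2.inRange(hsv[y:y+h,x:x+w],lo,hi);yy,xx=np.nonzero(m);print(nm,len(xx),xx.mean()+x,yy.mean()+y,xx.min()+x,xx.max()+x,yy.min()+y,yy.max()+y)
for p,z in [((399,212),99+8),((200,224),36),((294,210),82)]: print(at('top',p,z))
E
```

```text
yellow 92 399.42391304347825 211.3586956521739 395 404 206 216
cap 231 198.7965367965368 223.4935064935065 190 207 216 231
[ 501.26343545 -252.06680037  107.        ]
[490.74410661 264.9405889   36.        ]
[516.47517312  14.64322029  82.        ]
```

View pics/c0.png

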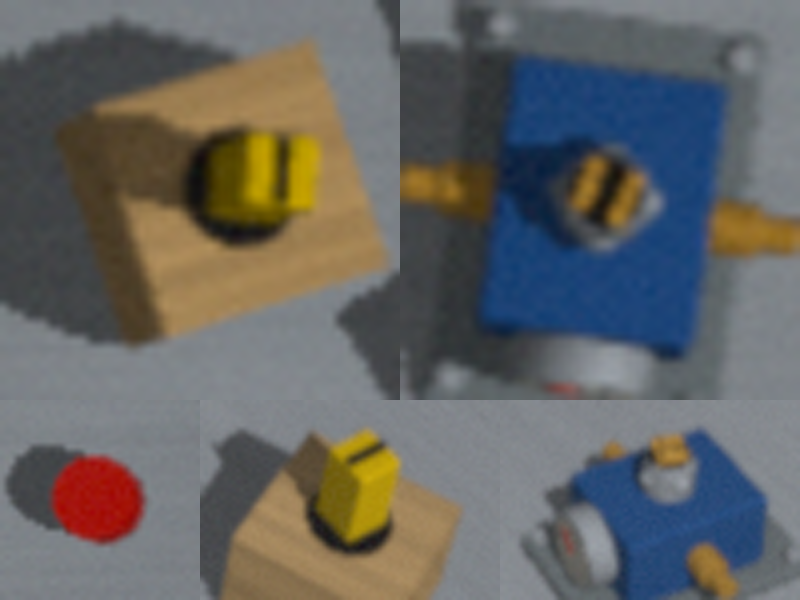

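```bash
python3 - <<'E'
from h import *
t=cv2.imread('pics/t0.png');s=cv2.imread('pics/s0.png')
def c(im,x,y,w,h,k): return cv2.resize(im[y:y+h,x:x+w],None,fx=k,fy=k,interpolation=cv2.INTER_CUBIC)
a=np.hstack([c(t,384,200,25,19,16),c(t,282,198,25,19,16)])
b=np.hstack([c(s,360,284,33,24,12)[:288,:396],c(s,270,212,33,24,12)[:288,:396]])
b=np.pad(b,((0,0),(0,8),(0,0)))
im=np.vstack([a,b])
cv2.imwrite('pics/c1.png',im)
# predicted with hypotheses
def crop(n,P,x,y,k): return (proj(n,P)+.5-np.array([x,y]))*k-.5
K=at('top',(399.8,211.0),107); S=at('top',(294.3,208.3),89); print(K,S)
print('key side pred', crop('side',K,360,284,12), 'screw side pred',crop('side',S,270,212,12))
E
```

```text
[ 503.76941209 -254.31157274  107.        ] [520.02294623  14.06772813  89.        ]
key side pred [196.14179428 103.35085291] screw side pred [210.2211971  104.10116897]
```

View pics/c1.png

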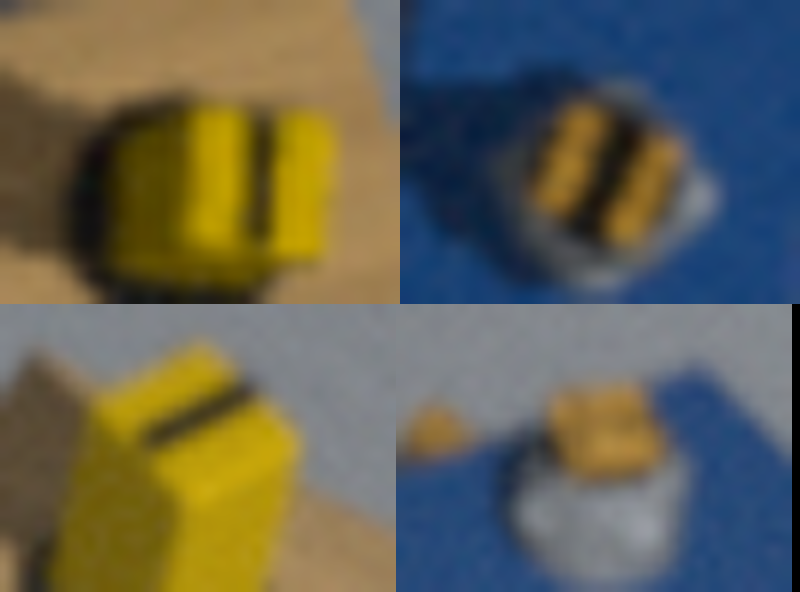

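The crops confirm the choice. In the top view the key's top face is centred at px (399.9,210.8) with its stripe nearly along image-vertical, and the screw head is at (294.7,208.3) with the slot tilted about -26°. The side view agrees to within about 1 px.

```bash
cat >> h.py <<'E'
from scipy.optimize import least_squares
def tri(obs,z):
    return least_squares(lambda p:np.concatenate([proj(n,[p[0],p[1],z])-np.array(u) for n,u in obs]),[500,0]).x
E
python3 - <<'E'
from h import *
T=lambda x,y,ox,oy,k:(ox+(x+.5)/k-.5,oy+(y+.5)/k-.5)
k=[('top',T(262,181,384,200,16)),('side',T(195,115,360,284,12))]
s=[('top',T(210,172,282,198,16)),('side',T(213,113,270,212,12))]
for nm,o,z in(('key',k,107),('screw',s,89)):
    print(nm,tri(o,z),at(*o[0],z),at(*o[1],z))
def yaw(n,a,b,z):
    d=at(n,b,z)-at(n,a,z); return np.degrees(np.arctan2(d[1],d[0]))
print('key yaw top',yaw('top',T(258,240,384,200,16),T(265,115,384,200,16),107),yaw('top',T(325,255,384,200,16),T(335,110,384,200,16),107),
 'side',yaw('side',T(148,136,360,284,12),T(250,86,360,284,12),107),yaw('side',T(92,96,360,284,12),T(202,41,360,284,12),107),yaw('side',T(185,188,360,284,12),T(300,136,360,284,12),107))
print('slot',yaw('top',T(185,235,282,198,16),T(232,105,282,198,16),89))
print('valve',yaw('top',T(82,330,269,185,8),T(115,57,269,185,8),60),yaw('top',T(292,355,269,185,8),T(328,85,269,185,8),60),'x-edge',yaw('top',T(328,85,269,185,8),T(115,57,269,185,8),60)-90)
c=tri([('top',T(97.5,499-400,180,204,5))],36); print('cap top-only',c)
m=cv2.inRange(cv2.cvtColor(cv2.imread('pics/s0.png'),cv2.COLOR_BGR2HSV)[180:215,200:240],(0,120,60),(10,255,255));yy,xx=np.nonzero(m);print('cap side blob',xx.min()+200,xx.max()+200,yy.min()+180,yy.max()+180,xx.mean()+200,yy.mean()+180)
p=np.array([[c[0]+22.5*np.cos(a),c[1]+22.5*np.sin(a),z] for a in np.arange(0,6.28,.2) for z in(0,36)])
for n in('side','top'):
  q=np.array([proj(n,x) for x in p]);print(n,q.min(0),q.max(0))
E
```

```text
key [ 502.96502219 -255.17276141] [ 504.16249785 -254.61359793  107.        ] [ 501.91219225 -255.70310701  107.        ]
screw [519.59080133  12.67579124] [520.047145    13.15354345  89.        ] [518.79994729  11.80040306  89.        ]
key yaw top -6.763102592792984 -7.5848685019781055 side -9.143562422557343 -8.39100114288105 -11.19387942847431
slot -21.551858298367492
valve -8.455773099168493 -9.57958239004152 x-edge -9.048847395256331
cap top-only [492.41515213 267.35220868]
cap side blob 209 225 186 205 216.9280303030303 195.6931818181818
side [207.89252174 185.61641814] [226.00570142 206.69057351]
top [190.76118893 215.03887693] [209.3885125  232.65664398]
```

```bash
cat > need.py <<'E'
import sys
from h import *
# x y z yaw -> spin units, then slide units (after spin) 
x,y,z,w=map(float,sys.argv[1:5]); s=env.state(); p=s['ee_pos']; yw=s['ee_rot'][2]
dy=(w-yw+180)%360-180; a=np.radians(w); d=np.array([x,y,z])-p
v=np.array([np.cos(a)*d[0]+np.sin(a)*d[1],np.sin(a)*d[0]-np.cos(a)*d[1],-d[2]])/30
print('spin',round(-dy/8,2),'slide',v.round(2),'max',abs(v).max().round(2),'| t',round(s['time_s'],1),'pos',p.round(1),'rpy',s['ee_rot'].round(1),'F',s['force'].round(1),'w',round(s['gripper_width'],1),'q6',s['qpos'][5].round(0))
E
python3 need.py 503 -255 200 171.5
```

```text
spin -0.66 slide [-16.09 -25.     0.44] max 25.0 | t 0.1 pos [136.5 558.1 213.2] rpy [-179.9   -0.   166.3] F [ 0.1  0.  -0.1] w 91.1 q6 -1.0
```

```bash
python3 -m jog '{"jaw":[91,91,91,91,91,91,91,91,91,91],"slide":[[0,0,0],[-0.58,-0.9,0],[-0.58,-0.9,0],[-0.58,-0.9,0],[-0.58,-0.9,0],[-0.58,-0.9,0],[-0.58,-0.9,0],[-0.58,-0.9,0],[-0.58,-0.9,0],[-0.58,-0.9,0]],"spin":[-0.66,0,0,0,0,0,0,0,0,0]}' 20 && python3 -m jog '{"jaw":[91,91,91,91,91,91,91,91,91,91],"slide":[[-0.58,-0.9,0],[-0.58,-0.9,0],[-0.58,-0.9,0],[-0.58,-0.9,0],[-0.58,-0.9,0],[-0.58,-0.9,0],[-0.58,-0.9,0],[-0.58,-0.9,0],[-0.58,-0.9,0],[-0.58,-0.9,0]],"spin":[0,0,0,0,0,0,0,0,0,0]}' && python3 need.py 503 -255 200 171.5
```

```text
time_s: 1.1
ee_pos: [255.8, 293.8, 213.7]
ee_rot: [-180.0, -0.0, 171.6]
force: [0.5, 0.2, 0.0]
gripper_width: 91.0
gripper_force: 0.0
time_s: 2.1
ee_pos: [388.2, 1.2, 213.7]
ee_rot: [180.0, -0.0, 171.5]
force: [0.7, 0.6, 0.6]
gripper_width: 91.2
gripper_force: 0.0
spin 0.0 slide [-5.05 -7.88  0.46] max 7.88 | t 2.1 pos [388.2   1.2 213.7] rpy [180.   -0.  171.5] F [0.7 0.6 0.6] w 91.2 q6 -83.0
```

```bash
python3 -m jog '{"jaw":[91,91,91,91,91,91,91,91,91,91],"slide":[[-0.56,-0.87,0],[-0.56,-0.87,0],[-0.56,-0.87,0],[-0.56,-0.87,0],[-0.56,-0.87,0],[-0.56,-0.87,0],[-0.56,-0.87,0],[-0.56,-0.87,0],[-0.56,-0.87,0],[0,0,0]],"spin":[0,0,0,0,0,0,0,0,0,0]}' && python3 need.py 503 -255 70 171.5
```

```text
time_s: 3.1
ee_pos: [504.2, -255.0, 212.9]
ee_rot: [-179.9, 0.0, 171.4]
force: [-0.2, 0.1, 0.2]
gripper_width: 90.8
gripper_force: 0.0
spin -0.01 slide [ 0.04 -0.    4.76] max 4.76 | t 3.1 pos [ 504.2 -255.   212.9] rpy [-179.9    0.   171.4] F [-0.2  0.1  0.2] w 90.8 q6 -109.0
```

```bash
python3 -m jog '{"jaw":[91,91,91,91,91,91,91,91,70,50],"slide":[[0.04,0,0.8],[0,0,0.8],[0,0,0.8],[0,0,0.8],[0,0,0.8],[0,0,0.5],[0,0,0.25],[0,0,0],[0,0,0],[0,0,0]],"spin":[0,0,0,0,0,0,0,0,0,0]}' 10 && python3 -m jog '{"jaw":[40,30,25,20,20,20,20,20],"slide":[[0,0,0],[0,0,0],[0,0,0],[0,0,0],[0,0,0],[0,0,0],[0,0,0],[0,0,0]],"spin":[0,0,0,0,0,0,0,0]}' 10; python3 need.py 503 -255 70 171.5
```

```text
time_s: 4.1
ee_pos: [502.5, -252.1, 72.5]
ee_rot: [-180.0, 0.1, 171.5]
force: [-0.0, 0.4, 0.3]
gripper_width: 77.8
gripper_force: 0.0
time_s: 4.9
ee_pos: [501.9, -252.0, 71.4]
ee_rot: [-180.0, 0.0, 171.5]
force: [-0.5, -0.8, -0.4]
gripper_width: 23.9
gripper_force: 10.0
spin 0.01 slide [-0.05 -0.09  0.05] max 0.09 | t 4.9 pos [ 501.9 -252.    71.4] rpy [-180.     0.   171.5] F [-0.5 -0.8 -0.4] w 23.9 q6 -109.0
```

```bash
python3 -m jog '{"jaw":[20,20,20,20,20,20,20,20,20,20],"slide":[[0,0,0],[0,0,0],[0,0,-0.3],[0,0,-0.6],[0,0,-0.7],[0,0,-0.7],[0,0,-0.7],[0,0,-0.7],[0,0,-0.3],[0,0,0]],"spin":[0,0,0,0,0,0,0,0,0,0]}' 35; python3 need.py 519.6 12.7 190 156
```

```text
time_s: 5.9
ee_pos: [502.5, -252.1, 192.9]
ee_rot: [-180.0, 0.2, 171.5]
force: [0.3, -0.1, -1.5]
gripper_width: 24.1
gripper_force: 35.0
spin 1.94 slide [3.07 8.3  0.1 ] max 8.3 | t 5.9 pos [ 502.5 -252.1  192.9] rpy [-180.     0.2  171.5] F [ 0.3 -0.1 -1.5] w 24.1 q6 -109.0
```

```bash
python3 - <<'E'
from h import *
im=grab('side','s1.png'); s=env.state(); p=s['ee_pos']; u=proj('side',p-[0,0,30]).astype(int); print(u, proj('side',p))
x,y=u-[40,30]; cv2.imwrite('pics/c2.png',cv2.resize(im[y:y+60,x:x+80],None,fx=10,fy=10,interpolation=cv2.INTER_CUBIC)); print(x,y,p)
for dx in(0,3): print([((proj('side',p+[dx,0,-h])+.5-[x,y])*10-.5).round() for h in (13,20,35,62)])
E
```

```text
[379 270] [381.95917013 258.65769922]
339 240 [ 501.83824892 -251.76793639  191.51033631]
[array([421., 245.]), array([414., 274.]), array([400., 334.]), array([375., 439.])]
[array([433., 237.]), array([426., 266.]), array([412., 326.]), array([387., 431.])]
```

View pics/c2.png

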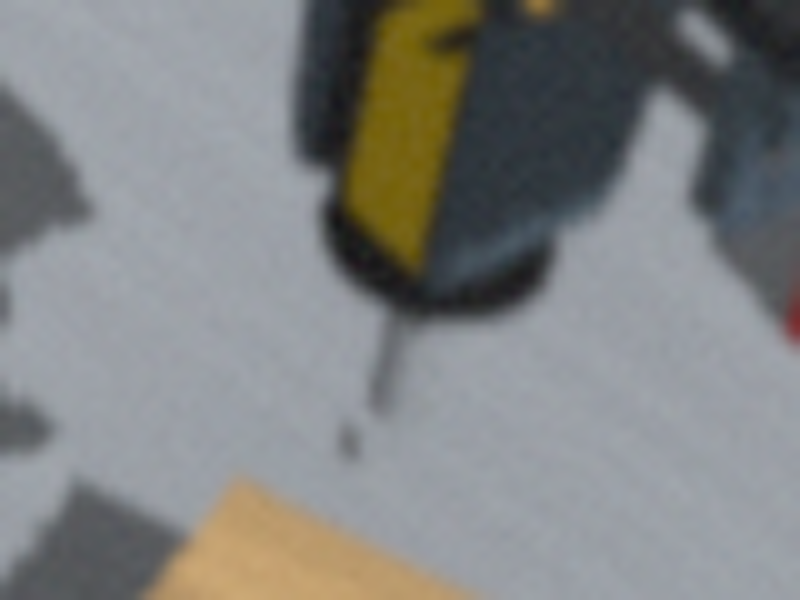

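The side crop shows the key upright in the gripper, with its shank at (382,400). The projected TCP axis gives (384,400), so the key is centred on the TCP. Next I move over the screw.

```bash
python3 -m jog '{"jaw":[20,20,20,20,20,20,20,20,20,20],"slide":[[0,0,0],[0,0,0],[0.34,0.92,0],[0.34,0.92,0],[0.34,0.92,0],[0.34,0.92,0],[0.34,0.92,0],[0.34,0.92,0],[0.34,0.92,0],[0.34,0.92,0]],"spin":[0.95,0.92,0,0,0,0,0,0,0,0]}' && python3 need.py 519.2 12.3 165 156.5
```

```text
time_s: 6.95
ee_pos: [513.8, -15.6, 189.9]
ee_rot: [-179.9, -0.2, 156.6]
force: [0.0, -0.3, -0.6]
gripper_width: 23.6
gripper_force: 35.0
spin 0.01 slide [0.21 0.92 0.83] max 0.92 | t 7.0 pos [513.8 -15.6 189.9] rpy [-179.9   -0.2  156.6] F [ 0.  -0.3 -0.6] w 23.6 q6 -70.0
```

```bash
python3 -m jog '{"jaw":[20,20,20,20,20],"slide":[[0.1,0.45,0],[0.1,0.35,0],[0,0.1,0.4],[0,0,0.3],[0,0,0]],"spin":[0,0,0,0,0]}' && python3 need.py 519.2 12.3 165 156.5
python3 - <<'E'
from h import *
im=grab('side','s2.png'); s=env.state(); p=s['ee_pos']
x,y=245,185; cv2.imwrite('pics/c3.png',cv2.resize(im[y:y+60,x:x+80],None,fx=10,fy=10,interpolation=cv2.INTER_CUBIC)); print(p)
f=lambda P:((proj('side',P)+.5-[x,y])*10-.5).round()
print('key',[f(p-[0,0,h]) for h in (20,40,63.4)],'screw',f([519.2,12.3,89]),'+3x',f([522.2,12.3,89]),'+3y',f([519.2,15.3,89]))
E
```

```text
time_s: 7.45
ee_pos: [518.6, 9.5, 168.2]
ee_rot: [-179.9, -0.2, 156.5]
force: [-0.6, 0.4, -1.3]
gripper_width: 23.8
gripper_force: 35.0
spin 0.0 slide [0.02 0.1  0.11] max 0.11 | t 7.5 pos [518.6   9.5 168.2] rpy [-179.9   -0.2  156.5] F [-0.6  0.4 -1.3] w 23.8 q6 -67.0
[519.14436705   9.4390162  169.06442294]
key [array([443., 153.]), array([441., 227.]), array([438., 311.])] screw [427. 362.] +3x [438. 357.] +3y [419. 355.]
```

View pics/c3.png

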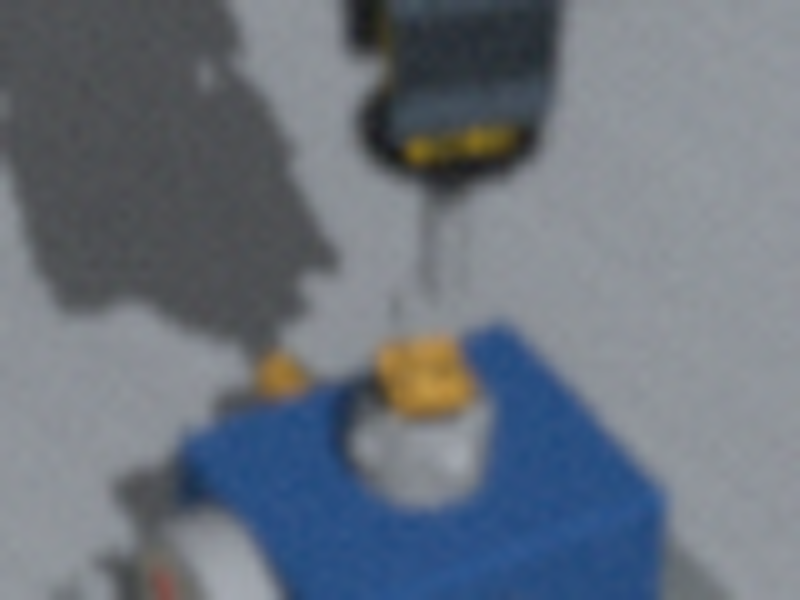

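The crop shows the blade tip about 10 mm above the screw. The screw head is centred at x=427, the collar spans x 360–548 with its bottom at y≈183, and the near end of the blade is at (395,305). I'll fit the key's offset from the TCP using the collar outline in both crops.

```bash
python3 - <<'E'
from h import *
def ext(c,n,x,y,z0,z1,r):
    q=np.array([(proj(n,[c[0]+r*np.cos(a),c[1]+r*np.sin(a),z])+.5-[x,y])*10-.5 for a in np.arange(0,6.28,.05) for z in(z0,z1)]);return q
for nm,p,x,y,ob in(('c2',[502,-251.9,192],339,240,(325,556,318)),('c3',[518.9,9.4,168.6],245,185,(360,548,183))):
    f=lambda d:(lambda q:np.array([q[:,0].min(),q[:,0].max(),q[:,1].max()])-ob)(ext([p[0]+d[0],p[1]+d[1]],'side',x,y,p[2]-13.4,p[2]-9.4,20))
    r=least_squares(f,[0,0]);print(nm,'offset world',r.x,'res',f(r.x),f([0,0]))
q=ext([519.2,12.3],'side',245,185,82,89,9);print('screw ext',q.min(0),q.max(0))
q=ext([519.2,12.3],'side',245,185,60,82,15);print('neck ext',q.min(0),q.max(0))
q=ext([519.6,12.7],'side',245,185,82,89,9);print('screw ext',q.min(0),q.max(0))
# top neck/screw centroid by orange in top
t=cv2.imread('pics/t0.png');h=cv2.cvtColor(t,cv2.COLOR_BGR2HSV)[200:218,286:304]
m=cv2.inRange(h,(8,120,90),(28,255,255));yy,xx=np.nonzero(m);u=(xx.mean()+286,yy.mean()+200);print('top orange',u,len(xx),at('top',u,88))
E
for i in 1 2; do python3 need.py 519.4 12.5 165 156.5; done
```

```text
spin 0.0 slide [0.03 0.1  0.14] max 0.14 | t 7.5 pos [519.1   9.4 169.1] rpy [-179.9   -0.2  156.5] F [ 0.3 -0.3 -0.3] w 23.7 q6 -67.0
spin 0.0 slide [0.03 0.1  0.14] max 0.14 | t 7.5 pos [519.1   9.4 169.1] rpy [-179.9   -0.2  156.5] F [ 0.3 -0.3 -0.3] w 23.7 q6 -67.0Traceback (most recent call last):
  File "<stdin>", line 6, in <module>
    return func(*args, **kwargs)
    result = trf(vector_fun.fun, vector_fun.jac, x0, f0, J0, lb, ub, ftol, xtol,
                 gtol, max_nfev, x_scale, loss_function, tr_solver,
                 tr_options.copy(), verbose, callback=callback_wrapped)
    return trf_no_bounds(
        fun, jac, x0, f0, J0, ftol, xtol, gtol, max_nfev, x_scale,
        loss_function, tr_solver, tr_options, verbose, callback=callback)
    J = jac(x)
    self._update_jac()
    ~~~~~~~~~~~~~~~~^^
    self.J = self.jac_wrapped(xp_copy(self.x), f0=self.f)
             ~~~~~~~~~~~~~~~~^^^^^^^^^^^^^^^^^^^^^^^^^^^^
    J, dct = approx_derivative(
             ~~~~~~~~~~~~~~~~~^
        self.fun,
        ^^^^^^^^^
    ...<2 lines>...
        **self.finite_diff_options,
    
[... 257 characters left out ...]
^^^^
                             mf)
                             ^^^
    df = [f_eval - f0 for f_eval in f_evals]
                                    ^^^^^^^
    f = np.atleast_1d(self.fun(x, *self.args, **self.kwargs))
                      ~~~~~~~~^^^^^^^^^^^^^^^^^^^^^^^^^^^^^^
    return np.atleast_1d(self.fun(x))
                         ~~~~~~~~^^^
    return self.f(x, *self.args, **self.kwargs)
           ~~~~~~^^^^^^^^^^^^^^^^^^^^^^^^^^^^^^
  File "<stdin>", line 5, in <lambda>
  File "<stdin>", line 3, in ext
  File "h.py", line 13, in proj
    m=env.camera_model(n); K=np.array([[m['fx'],0,m['cx']],[0,m['fy'],m['cy']],[0,0,1]])
ValueError: time passes only in moves, steps and waits
```

```bash
sed -i 's/env\.camera_model(n)/cam(n)/' h.py; sed -i '2a import functools\n@functools.lru_cache(None)\ndef cam(n): return env.camera_model(n)' h.py
python3 - <<'E'
from h import *
def ext(c,n,x,y,z0,z1,r):
    return np.array([(proj(n,[c[0]+r*np.cos(a),c[1]+r*np.sin(a),z])+.5-[x,y])*10-.5 for a in np.arange(0,6.28,.1) for z in(z0,z1)])
for nm,p,x,y,ob in(('c2',[502,-251.9,192],339,240,(325,556,318)),('c3',[518.9,9.4,168.6],245,185,(360,548,183))):
    f=lambda d:(lambda q:np.array([q[:,0].min(),q[:,0].max(),q[:,1].max()])-ob)(ext([p[0]+d[0],p[1]+d[1]],'side',x,y,p[2]-13.4,p[2]-9.4,20))
    r=least_squares(f,[0,0],diff_step=.01,x_scale=1);r=r if 1 else r;print(nm,'offset world',r.x,'res',f(r.x),f([0,0]))
for c in([519.2,12.3],[519.6,12.7]):
  q=ext(c,'side',245,185,82,89,9);print('screw ext',q.min(0),q.max(0))
  q=ext(c,'side',245,185,60,82,15);print('neck ext',q.min(0),q.max(0))
t=cv2.imread('pics/t0.png');h=cv2.cvtColor(t,cv2.COLOR_BGR2HSV)[200:218,286:304]
m=cv2.inRange(h,(8,120,90),(28,255,255));yy,xx=np.nonzero(m);u=(xx.mean()+286,yy.mean()+200);print('top orange',u,len(xx),at('top',u,88))
E
```

```text
c2 offset world [4.62065548 0.56017012] res [-5.8060603   5.76112652 -0.34053286] [-21.51937335  -9.20506557  14.38702942]
c3 offset world [3.0033482 0.2797373] res [-0.83072715  0.83039784 -0.04619324] [-11.02891257  -9.03194117   6.06600927]
screw ext [386.11045075 336.10078446] [467.97749621 412.72481117]
neck ext [357.50187499 342.80223585] [493.88651013 504.85046602]
screw ext [386.35782145 334.48463334] [468.18789392 411.05655726]
neck ext [357.75878578 341.19828504] [494.08396072 503.15595858]
top orange (np.float64(294.24242424242425), np.float64(208.45454545454547)) 33 [519.74804775  14.17978381  88.        ]
```

```bash
python3 -m jog '{"jaw":[20,20,20,20],"slide":[[0.09,0.11,0],[0,0,0],[0,0,0.1],[0,0,0]],"spin":[0,0,0,0]}'; python3 need.py 516.9 13.3 145 156.5
```

```text
time_s: 7.9
ee_pos: [518.7, 14.3, 167.3]
ee_rot: [-180.0, -0.0, 156.6]
force: [-0.5, 0.4, -1.2]
gripper_width: 23.9
gripper_force: 35.0
spin 0.01 slide [ 0.04 -0.05  0.74] max 0.74 | t 7.9 pos [518.7  14.3 167.3] rpy [-180.    -0.   156.6] F [-0.5  0.4 -1.2] w 23.9 q6 -66.0
```

```bash
python3 -m jog '{"jaw":[20,20,20,20],"slide":[[0.03,-0.03,0.2],[0,0,0.2],[0,0,0],[0,0,0]],"spin":[0,0,0,0]}'; python3 need.py 516.9 13.3 145 156.5;  python3 -m jog '{"jaw":[20,20],"slide":[[0,0,0.07],[0,0,0]],"spin":[0,0]}'; python3 need.py 516.9 13.3 145 156.5;  python3 -m jog '{"jaw":[20,20],"slide":[[0,0,0.07],[0,0,0]],"spin":[0,0]}'; python3 need.py 516.9 13.3 145 156.5
```

```text
time_s: 8.3
ee_pos: [517.5, 13.9, 155.1]
ee_rot: [-180.0, -0.0, 156.6]
force: [0.2, 0.6, -0.3]
gripper_width: 23.4
gripper_force: 35.0
spin 0.01 slide [ 0.01 -0.03  0.34] max 0.34 | t 8.3 pos [517.5  13.9 155.1] rpy [-180.    -0.   156.6] F [ 0.2  0.6 -0.3] w 23.4 q6 -66.0
time_s: 8.5
ee_pos: [517.6, 13.9, 153.2]
ee_rot: [180.0, -0.0, 156.6]
force: [-0.4, -0.4, -0.3]
gripper_width: 24.1
gripper_force: 35.0
spin 0.01 slide [ 0.01 -0.03  0.27] max 0.27 | t 8.5 pos [517.6  13.9 153.2] rpy [180.   -0.  156.6] F [-0.4 -0.4 -0.3] w 24.1 q6 -66.0
time_s: 8.7
ee_pos: [517.5, 13.9, 151.0]
ee_rot: [-180.0, -0.0, 156.6]
force: [0.5, -0.0, -0.6]
gripper_width: 24.3
gripper_force: 35.0
spin 0.01 slide [ 0.01 -0.03  0.2 ] max 0.2 | t 8.7 pos [517.5  13.9 151. ] rpy [-180.    -0.   156.6] F [ 0.5 -0.  -0.6] w 24.3 q6 -66.0
```

```bash
python3 -m jog '{"jaw":[20,20],"slide":[[0,0,0.07],[0,0,0]],"spin":[0,0]}';  python3 -m jog '{"jaw":[20,20],"slide":[[0,0,0.07],[0,0,0]],"spin":[0,0]}'; python3 need.py 516.9 13.3 145 156.5
```

```text
time_s: 8.9
ee_pos: [517.5, 13.9, 148.9]
ee_rot: [-180.0, -0.0, 156.6]
force: [0.0, 0.4, -0.7]
gripper_width: 23.9
gripper_force: 35.0
time_s: 9.1
ee_pos: [517.5, 13.9, 146.7]
ee_rot: [-180.0, -0.0, 156.6]
force: [0.0, 1.0, -1.3]
gripper_width: 24.0
gripper_force: 35.0
spin 0.01 slide [ 0.01 -0.03  0.06] max 0.06 | t 9.1 pos [517.5  13.9 146.7] rpy [-180.    -0.   156.6] F [ 0.   1.  -1.3] w 24.0 q6 -66.0
```

```bash
python3 -m jog '{"jaw":[20,20,20,20,20,20,20,20],"slide":[[0,0,0.03],[0,0.01,0],[0,0.01,0],[0,0.01,0],[0,0.01,0],[0,0.01,0],[0,0.01,0],[0,0,0]],"spin":[0,0.7,0.7,0.7,0.7,0.7,0.7,0]}'; python3 need.py 516.9 13.3 145 86; python3 -c "
from h import *;print(env.state()['torque'])"
```

```text
time_s: 9.9
ee_pos: [517.7, 14.4, 145.9]
ee_rot: [-179.8, 0.0, 123.0]
force: [-2.0, -2.9, 0.5]
gripper_width: 23.8
gripper_force: 35.0
spin 4.63 slide [-0.04 -0.02  0.03] max 0.04 | t 9.9 pos [517.7  14.4 145.9] rpy [-179.8    0.   123. ] F [-2.  -2.9  0.5] w 23.8 q6 -33.0
[-0.93934485  0.59924122  0.03296568]
```

```bash
python3 -m jog '{"jaw":[20,20,20,20,20,20],"slide":[[0,0.01,0],[0,0.01,0],[0,0.01,0],[0,0.01,0],[0,0.01,0],[0,0,0]],"spin":[0.7,0.7,0.7,0.7,0.7,0]}'; python3 -c "
from h import *;print(env.state()['torque'])";python3 -m jog '{"jaw":[20,20],"slide":[[0,0.01,0],[0,0,0]],"spin":[0.4,0]}'; python3 -c "
from h import *;print(env.state()['torque'])"
```

```text
time_s: 10.5
ee_pos: [518.5, 15.1, 145.7]
ee_rot: [-179.8, 0.1, 95.1]
force: [-3.6, -2.2, 0.2]
gripper_width: 23.9
gripper_force: 35.0
[-0.73551182  0.96713031  0.0388563 ]
time_s: 10.7
ee_pos: [518.6, 15.3, 145.7]
ee_rot: [-179.7, 0.1, 91.9]
force: [-4.8, -1.8, 0.5]
gripper_width: 23.8
gripper_force: 35.0
[-0.82828151  1.06825565  0.06802006]
```

```bash
for i in 1; do python3 -m jog '{"jaw":[20,20],"slide":[[0,0,0],[0,0,0]],"spin":[0.4,0]}'; python3 -c "
from h import *;print(env.state()['torque'])";python3 -m jog '{"jaw":[20,20],"slide":[[0,0,0],[0,0,0]],"spin":[0.4,0]}'; python3 -c "
from h import *;print(env.state()['torque'])"; done
```

```text
time_s: 10.9
ee_pos: [518.7, 15.4, 145.7]
ee_rot: [-179.8, 0.1, 88.7]
force: [-4.7, -3.2, 0.3]
gripper_width: 23.7
gripper_force: 35.0
[-0.90637814  1.11497787  0.07381233]
time_s: 11.1
ee_pos: [518.8, 15.4, 145.6]
ee_rot: [-179.8, 0.1, 85.5]
force: [-3.2, -3.4, -0.0]
gripper_width: 23.9
gripper_force: 35.0
[-0.84469987  1.03552737  0.04850142]
```

```bash
python3 -m jog '{"jaw":[20,20],"slide":[[0,0,0],[0,0,0]],"spin":[0.4,0]}'; python3 -c "
from h import *;print(env.state()['torque'])";python3 -m jog '{"jaw":[20,20],"slide":[[0,0,0],[0,0,0]],"spin":[0.4,0]}'; python3 -c "
from h import *;print(env.state()['torque'])"; python3 - <<'E'
from h import *
im=grab('side','s3.png'); x,y=245,185; cv2.imwrite('pics/c4.png',cv2.resize(im[y:y+60,x:x+80],None,fx=10,fy=10,interpolation=cv2.INTER_CUBIC))
E
```

```text
time_s: 11.3
ee_pos: [518.9, 15.4, 145.6]
ee_rot: [-179.8, 0.1, 82.4]
force: [-4.5, -3.7, 0.5]
gripper_width: 23.8
gripper_force: 35.0
[-0.85624171  1.13025095  0.0959424 ]
time_s: 11.5
ee_pos: [518.9, 15.4, 145.7]
ee_rot: [-179.8, 0.1, 79.2]
force: [-4.1, -3.4, 0.3]
gripper_width: 23.5
gripper_force: 35.0
[-0.86682396  1.05375134  0.35341713]
```

View pics/c4.png

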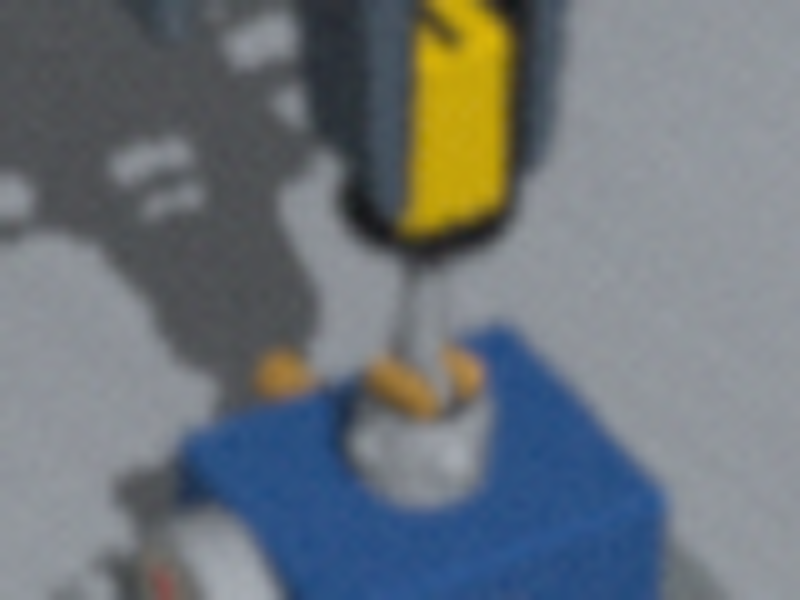

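The stop is reached: torque jumped to 0.35 N·m at yaw 79°, and the picture shows the blade seated in the slot at (430,380), turned about 75° in all. I'll ease back, lift, and locate the stand hole.

```bash
python3 -m jog '{"jaw":[20,20,20,20,20,20,20,20],"slide":[[0,0,0],[0,0,0],[0,0,-0.15],[0,0,-0.3],[0,0,-0.4],[0,0,-0.4],[0,0,-0.3],[0,0,0]],"spin":[-0.6,-0.7,0,0,0,0,0,0]}'
python3 - <<'E'
from h import *
T=lambda x,y,ox,oy,k:(ox+(x+.5)/k-.5,oy+(y+.5)/k-.5)
P=[at('top',T(x,y,365,190,8),58)[:2] for x,y in((312,40),(388,262),(165,335),(97,107))];P=np.array(P)
print(P.round(1),P.mean(0),np.linalg.norm(np.roll(P,-1,0)-P,axis=1))
S=[at('side',T(x-200,y-400,335,280,4),58)[:2] for x,y in((312,432),(462,512),(230,545))];S=np.array(S);print(S.round(1),(S[1]+S[2])/2)
im=grab('side','s4.png'); im2=grab('top','t4.png')
print(env.state()['torque'])
E
python3 need.py 503 -252 190 85
```

```text
time_s: 12.35
ee_pos: [521.8, 16.0, 194.8]
ee_rot: [179.7, -0.0, 89.4]
force: [-0.3, -0.8, -1.4]
gripper_width: 23.5
gripper_force: 35.0
[[ 553.  -281.7]
 [ 477.8 -303. ]
 [ 455.8 -225.9]
 [ 532.3 -207.2]] [ 504.70830232 -254.45264617] [78.19887388 80.14347575 78.72539218 77.36523222]
[[ 529.9 -207.5]
 [ 548.9 -285.1]
 [ 449.5 -230.2]] [ 499.18901065 -257.68531494]
[-0.09752792  0.03748522  0.02615128]
spin 0.55 slide [-8.95  0.2   0.1 ] max 8.95 | t 12.4 pos [520.5  15.9 193. ] rpy [180.   -0.   89.4] F [-0.5  0.5 -1.4] w 24.0 q6 1.0
```

```bash
python3 -m jog '{"jaw":[20,20,20,20,20,20,20,20,20,20],"slide":[[0,0,0],[-0.9,0.03,0],[-1,0.02,0],[-1,0.02,0],[-1,0.02,0],[-1,0.02,0],[-1,0.02,0],[-1,0.02,0],[-0.9,0.02,0],[-0.6,0,0]],"spin":[0.55,0,0,0,0,0,0,0,0,0]}';python3 -m jog '{"jaw":[20,20],"slide":[[-0.4,0,0],[0,0,0]],"spin":[0,0]}'; python3 need.py 504.2 -251.4 130 85
```

```text
time_s: 13.45
ee_pos: [502.9, -237.2, 191.8]
ee_rot: [-179.9, -0.0, 84.9]
force: [-0.2, -0.4, -0.9]
gripper_width: 24.0
gripper_force: 35.0
time_s: 13.65
ee_pos: [502.1, -248.5, 192.0]
ee_rot: [-179.9, -0.0, 84.9]
force: [0.5, 0.2, -1.0]
gripper_width: 23.9
gripper_force: 35.0
spin -0.01 slide [-0.09  0.08  2.07] max 2.07 | t 13.7 pos [ 502.1 -248.5  192. ] rpy [-179.9   -0.    84.9] F [ 0.5  0.2 -1. ] w 23.9 q6 -22.0
```

```bash
python3 -m jog '{"jaw":[20,20,20,20,20,20],"slide":[[-0.09,0.07,0.3],[0,0,0.6],[0,0,0.6],[0,0,0.4],[0,0,0.2],[0,0,0]],"spin":[0,0,0,0,0,0]}'; python3 need.py 504.2 -251.4 72 85;python3 -m jog '{"jaw":[20,20,20],"slide":[[0,0,0.2],[0,0,0.2],[0,0,0]],"spin":[0,0,0]}'; python3 need.py 504.2 -251.4 72 85
```

```text
time_s: 14.25
ee_pos: [504.0, -249.7, 128.7]
ee_rot: [-179.9, -0.1, 85.0]
force: [-0.3, -0.4, -1.4]
gripper_width: 24.2
gripper_force: 35.0
spin 0.0 slide [-0.06  0.01  1.89] max 1.89 | t 14.2 pos [ 504.  -249.7  128.7] rpy [-1.799e+02 -1.000e-01  8.500e+01] F [-0.3 -0.4 -1.4] w 24.2 q6 -23.0
time_s: 14.55
ee_pos: [504.1, -250.6, 117.1]
ee_rot: [-180.0, 0.0, 85.0]
force: [-1.1, -0.9, -1.6]
gripper_width: 23.8
gripper_force: 35.0
spin -0.0 slide [-0.03  0.01  1.5 ] max 1.5 | t 14.6 pos [ 504.1 -250.6  117.1] rpy [-180.    0.   85.] F [-1.1 -0.9 -1.6] w 23.8 q6 -23.0
```

```bash
python3 -m jog '{"jaw":[20,20,20,20,20,20],"slide":[[0,0,0.3],[0,0,0.3],[0,0,0.3],[0,0,0.3],[0,0,0.15],[0,0,0]],"spin":[0,0,0,0,0,0]}'; python3 -m jog '{"jaw":[20,20],"slide":[[0,0,0.07],[0,0,0]],"spin":[0,0]}';python3 -m jog '{"jaw":[20,20],"slide":[[0,0,0.04],[0,0,0]],"spin":[0,0]}'
```

```text
time_s: 15.15
ee_pos: [503.7, -250.4, 76.0]
ee_rot: [-179.9, -0.0, 85.0]
force: [-1.0, -2.6, -2.4]
gripper_width: 24.0
gripper_force: 35.0
time_s: 15.35
ee_pos: [504.3, -250.5, 75.0]
ee_rot: [180.0, 0.0, 85.0]
force: [-0.5, -2.9, -2.9]
gripper_width: 24.2
gripper_force: 35.0
time_s: 15.55
ee_pos: [504.5, -250.6, 74.1]
ee_rot: [180.0, 0.0, 85.0]
force: [-0.4, -3.0, -1.6]
gripper_width: 23.7
gripper_force: 35.0
```

```bash
python3 -m jog '{"jaw":[20,20,20],"slide":[[-0.06,0,0],[0,0,0.06],[0,0,0]],"spin":[0,0,0]}'; python3 -m jog '{"jaw":[20,20],"slide":[[0,0,0.04],[0,0,0]],"spin":[0,0]}';python3 -m jog '{"jaw":[20,20],"slide":[[0,0,0.04],[0,0,0]],"spin":[0,0]}'
```

```text
time_s: 15.85
ee_pos: [503.9, -251.6, 71.7]
ee_rot: [-180.0, -0.1, 85.0]
force: [0.0, -0.1, -1.4]
gripper_width: 23.7
gripper_force: 35.0
time_s: 16.05
ee_pos: [504.0, -251.8, 71.4]
ee_rot: [-180.0, -0.0, 85.0]
force: [-0.3, 1.5, 3.8]
gripper_width: 23.7
gripper_force: 35.0
time_s: 16.25
ee_pos: [504.1, -251.8, 71.4]
ee_rot: [180.0, -0.0, 85.0]
force: [-3.7, 2.4, 11.6]
gripper_width: 24.0
gripper_force: 35.0
```

```bash
python3 -m jog '{"jaw":[20,26,32,40,50,60,75,91,91,91],"slide":[[0,0,-0.06],[0,0,0],[0,0,0],[0,0,0],[0,0,0],[0,0,0],[0,0,-0.2],[0,0,-0.7],[0,0,-1],[0,0,-1]],"spin":[0,0,0,0,0,0,0,0,0,0]}';python3 need.py 492 268 190 85
python3 - <<'E'
from h import *
im=grab('side','s5.png')
a=cv2.resize(im[275:325,330:405],None,fx=8,fy=8,interpolation=cv2.INTER_CUBIC)
cv2.imwrite('pics/c5.png',a)
E
```

```text
time_s: 17.25
ee_pos: [503.9, -252.1, 159.5]
ee_rot: [-180.0, -0.0, 85.0]
force: [1.4, -0.1, 0.3]
gripper_width: 85.0
gripper_force: 0.0
spin -0.0 slide [17.24 -1.91 -1.02] max 17.24 | t 17.2 pos [ 503.9 -252.1  159.5] rpy [-180.   -0.   85.] F [ 1.4 -0.1  0.3] w 85.0 q6 -23.0
```

View pics/c5.png

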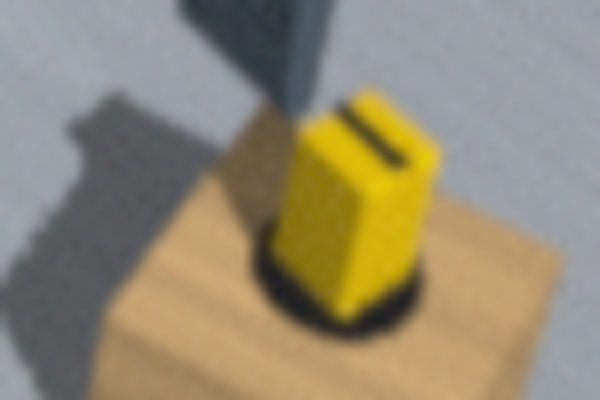

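The crop shows the key hanging upright with its collar flat on the stand at (340,290). Next I measure the cap by fitting its silhouette centre in both cameras.

```bash
python3 - <<'E'
from h import *
def obs(n,f,x,y,w,h):
    im=cv2.imread(f)[y:y+h,x:x+w].astype(int); m=(im[:,:,2]-np.maximum(im[:,:,0],im[:,:,1])>30)
    yy,xx=np.nonzero(m); print(n,m.sum()); return np.array([xx.mean()+x,yy.mean()+y])
def sil(n,c):
    q=np.array([proj(n,[c[0]+22.5*np.cos(a),c[1]+22.5*np.sin(a),z]) for a in np.arange(0,6.28,.15) for z in(0,36)],np.float32)
    h=cv2.convexHull(q);M=cv2.moments(h);return np.array([M['m10'],M['m01']])/M['m00'],M['m00']
ot=obs('top','pics/t0.png',180,204,40,40);os_=obs('side','pics/s0.png',200,178,36,36)
R={}
for nm,k in(('top',['top']),('side',['side']),('both',['top','side'])):
    r=least_squares(lambda p:np.concatenate([sil(n,p)[0]-(ot if n=='top' else os_) for n in k]),[492,268],diff_step=1e-3)
    print(nm,r.x.round(1),r.fun.round(2),[sil(n,r.x)[1] for n in k])
E
python3 need.py 492 268 190 85
```

```text
top 267
side 329
top [493.7 270. ] [-0.  0.] [254.56682412873488]
side [492.3 268.9] [0. 0.] [323.0891941151349]
both [493.2 269.8] [ 0.09  0.19  0.1  -0.29] [254.5261169364676, 322.49327462306246]
spin -0.0 slide [17.28 -2.01 -0.83] max 17.28 | t 17.3 pos [ 506.8 -253.6  165.1] rpy [179.5   0.2  85. ] F [ 1.7 -0.9  3.2] w 88.7 q6 -23.0
```

```bash
python3 -m jog '{"jaw":[91,91,91,91,91,91,91,91,91,91],"slide":[[0.6,-0.1,0],[0.9,-0.1,0],[1,-0.1,0],[1,-0.1,0],[1,-0.1,0],[1,-0.1,0],[1,-0.1,0],[1,-0.1,0],[1,-0.1,0],[1,-0.1,0]],"spin":[0,0,0,0,0,0,0,0,0,0]}';python3 -m jog '{"jaw":[91,91,91,91,91,91,91,91,91,91],"slide":[[1,-0.12,0],[1,-0.12,0],[1,-0.12,0],[1,-0.12,0],[1,-0.12,0],[1,-0.12,0],[1,-0.12,0],[0.6,0,0],[0.2,0,0],[0,0,0]],"spin":[0,0,0,0,0,0,0,0,0,0]}'; python3 need.py 493 269.5 10 85
```

```text
time_s: 18.3
ee_pos: [497.8, 36.2, 157.8]
ee_rot: [-179.9, -0.0, 85.0]
force: [-0.8, 0.5, -0.3]
gripper_width: 91.0
gripper_force: 0.0
time_s: 19.3
ee_pos: [494.2, 269.8, 158.0]
ee_rot: [-180.0, 0.0, 85.0]
force: [0.3, -0.5, -0.4]
gripper_width: 90.9
gripper_force: 0.0
spin 0.01 slide [-0.01 -0.04  4.93] max 4.93 | t 19.3 pos [494.2 269.8 158. ] rpy [-180.    0.   85.] F [ 0.3 -0.5 -0.4] w 90.9 q6 32.0
```

```bash
python3 -m jog '{"jaw":[91,91,91,91,91,91,91,91,91],"slide":[[0,-0.04,0.7],[0,0,0.8],[0,0,0.8],[0,0,0.8],[0,0,0.7],[0,0,0.5],[0,0,0.4],[0,0,0.2],[0,0,0]],"spin":[0,0,0,0,0,0,0,0,0]}' 8; python3 need.py 493 269.5 10 85
```

```text
time_s: 20.2
ee_pos: [493.1, 269.0, 11.0]
ee_rot: [-179.9, 0.0, 84.9]
force: [-0.3, 0.0, -0.2]
gripper_width: 90.8
gripper_force: 0.0
spin -0.01 slide [ 0.02 -0.    0.03] max 0.03 | t 20.2 pos [493.1 269.   11. ] rpy [-179.9    0.    84.9] F [-0.3  0.  -0.2] w 90.8 q6 33.0
```

```bash
python3 -m jog '{"jaw":[75,62,52,46,42,40,40,40,40],"slide":[[0.02,0,0],[0,0,0],[0,0,0],[0,0,0],[0,0,0],[0,0,0],[0,0,0],[0,0,0],[0,0,0]],"spin":[0,0,0,0,0,0,0,0,0]}' 8; python3 -m jog '{"jaw":[40,40,40],"slide":[[0,0,0],[0,0,0],[0,0,0]],"spin":[0,0,0]}' 50; python3 need.py 493 269.5 10 85
```

```text
time_s: 21.1
ee_pos: [493.4, 270.4, 11.5]
ee_rot: [-180.0, -0.0, 85.0]
force: [-0.4, 0.0, 1.3]
gripper_width: 45.2
gripper_force: 8.0
time_s: 21.4
ee_pos: [493.4, 270.4, 11.6]
ee_rot: [180.0, -0.0, 85.0]
force: [-1.1, -0.7, 3.2]
gripper_width: 44.8
gripper_force: 50.0
spin -0.0 slide [-0.03 -0.01  0.05] max 0.05 | t 21.4 pos [493.4 270.4  11.6] rpy [180.  -0.  85.] F [-1.1 -0.7  3.2] w 44.8 q6 33.0
```

```bash
python3 -m jog '{"jaw":[40,40,40,40,40,40,40,40,40],"slide":[[0,0,-0.2],[0,0,-0.5],[0,0,-0.7],[0,0,-0.7],[0,0,-0.7],[0,0,-0.7],[0,0,-0.5],[0,0,0],[0,0,0]],"spin":[0,0,0,0,0,0,0,0,0]}' 50; python3 need.py 519.2 12.8 130 85
```

```text
time_s: 22.3
ee_pos: [493.2, 270.2, 131.2]
ee_rot: [-180.0, 0.0, 85.0]
force: [-0.0, 0.4, 0.5]
gripper_width: 44.5
gripper_force: 50.0
spin -0.0 slide [-8.47  1.61  0.04] max 8.47 | t 22.3 pos [493.2 270.2 131.2] rpy [-180.    0.   85.] F [-0.   0.4  0.5] w 44.5 q6 33.0
```

```bash
python3 -m jog '{"jaw":[40,40,40,40,40,40,40,40,40,40],"slide":[[-0.6,0.2,0],[-0.9,0.2,0],[-1,0.2,0],[-1,0.2,0],[-1,0.2,0],[-1,0.2,0],[-1,0.2,0],[-1,0.2,0],[-0.7,0.01,0],[-0.27,0,0]],"spin":[0,0,0,0,0,0,0,0,0,0]}';python3 -m jog '{"jaw":[40,40],"slide":[[0,0,0],[0,0,0]],"spin":[0,0]}'; python3 need.py 519.2 12.8 130 85
python3 - <<'E'
from h import *
im=grab('side','s6.png'); x,y=245,170; cv2.imwrite('pics/c6.png',cv2.resize(im[y:y+60,x:x+80],None,fx=10,fy=10,interpolation=cv2.INTER_CUBIC))
p=env.state()['ee_pos'];zr=p[2]-11.5
q=np.array([(proj('side',[p[0]+22.5*np.cos(a),p[1]+22.5*np.sin(a),z])+.5-[x,y])*10-.5 for a in np.arange(0,6.28,.1) for z in(zr,zr+36)])
print(p,q.min(0).round(),q.max(0).round(),'neck',(proj('side',[519.2,12.8,82])+.5-[x,y])*10-.5)
E
```

```text
time_s: 23.3
ee_pos: [518.3, 11.3, 130.1]
ee_rot: [-179.8, 0.0, 84.9]
force: [0.5, 0.1, 0.1]
gripper_width: 44.4
gripper_force: 50.0
time_s: 23.5
ee_pos: [519.0, 13.7, 130.9]
ee_rot: [-179.9, -0.0, 85.0]
force: [-1.1, -0.4, -0.2]
gripper_width: 44.5
gripper_force: 50.0
spin -0.0 slide [-0.03  0.01  0.03] max 0.03 | t 23.5 pos [519.   13.7 130.9] rpy [-179.9   -0.    85. ] F [-1.1 -0.4 -0.2] w 44.5 q6 5.0
[519.13142795  13.92272991 131.09970132] [323. 206.] [537. 467.] neck [425.06727864 535.04719816]
```

View pics/c6.png

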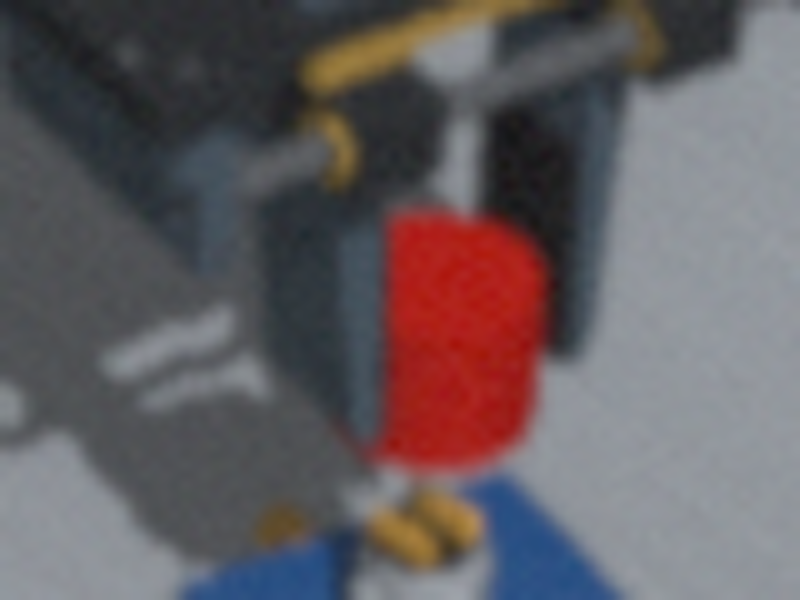

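The crop shows the cap level, right edge at x=548 (projected 537), above the screw centred at (425,525). Relative to the neck, the cap needs to shift about 1–1.5 mm towards -x.

```bash
python3 -m jog '{"jaw":[40,40,40,40,40,40],"slide":[[0,-0.04,0.2],[0,0,0.4],[0,0,0.35],[0,0,0.15],[0,0,0],[0,0,0]],"spin":[0,0,0,0,0,0]}';python3 -m jog '{"jaw":[40,40],"slide":[[0,0,0.07],[0,0,0]],"spin":[0,0]}';python3 -m jog '{"jaw":[40,40],"slide":[[0,0,0.07],[0,0,0]],"spin":[0,0]}';python3 -m jog '{"jaw":[40,40],"slide":[[0,0,0.07],[0,0,0]],"spin":[0,0]}'
```

```text
time_s: 24.15
ee_pos: [518.2, 13.1, 98.3]
ee_rot: [-180.0, -0.0, 85.0]
force: [-0.3, -0.0, 0.1]
gripper_width: 44.6
gripper_force: 50.0
time_s: 24.35
ee_pos: [518.2, 13.1, 96.4]
ee_rot: [180.0, -0.0, 85.0]
force: [0.6, -0.3, 0.2]
gripper_width: 44.6
gripper_force: 50.0
time_s: 24.55
ee_pos: [518.0, 13.1, 94.1]
ee_rot: [-180.0, -0.0, 85.0]
force: [0.3, -0.1, -0.8]
gripper_width: 45.1
gripper_force: 50.0
time_s: 24.75
ee_pos: [517.9, 13.1, 91.9]
ee_rot: [-180.0, -0.0, 85.0]
force: [-0.4, 0.2, -0.7]
gripper_width: 44.5
gripper_force: 50.0
```

```bash
python3 -m jog '{"jaw":[40,40],"slide":[[0,0,0.07],[0,0,0]],"spin":[0,0]}';python3 -m jog '{"jaw":[40,40],"slide":[[0,0,0.07],[0,0,0]],"spin":[0,0]}';python3 -m jog '{"jaw":[40,40],"slide":[[0,0,0.07],[0,0,0]],"spin":[0,0]}'
```

```text
time_s: 24.95
ee_pos: [517.9, 13.1, 89.8]
ee_rot: [-180.0, -0.0, 85.0]
force: [-0.4, -0.5, -0.6]
gripper_width: 44.9
gripper_force: 50.0
time_s: 25.15
ee_pos: [518.0, 13.2, 87.7]
ee_rot: [-180.0, -0.0, 85.0]
force: [0.8, -0.3, -0.9]
gripper_width: 44.4
gripper_force: 50.0
time_s: 25.35
ee_pos: [518.1, 13.2, 85.6]
ee_rot: [-180.0, -0.0, 85.0]
force: [-0.3, 1.4, -0.3]
gripper_width: 44.5
gripper_force: 50.0
```

The cap is over the neck with no side load. I'll raise the grip to 60 N and press on.

```bash
python3 -m jog '{"jaw":[40,40,40],"slide":[[0,0,0],[0,0,0.07],[0,0,0]],"spin":[0,0,0]}' 60;python3 -m jog '{"jaw":[40,40],"slide":[[0,0,0.07],[0,0,0]],"spin":[0,0]}';python3 -m jog '{"jaw":[40,40],"slide":[[0,0,0.07],[0,0,0]],"spin":[0,0]}';python3 -m jog '{"jaw":[40,40],"slide":[[0,0,0.07],[0,0,0]],"spin":[0,0]}'
```

```text
time_s: 25.65
ee_pos: [518.4, 13.6, 84.0]
ee_rot: [180.0, -0.1, 85.0]
force: [-0.2, 2.2, 1.1]
gripper_width: 44.2
gripper_force: 60.0
time_s: 25.85
ee_pos: [518.7, 13.7, 82.7]
ee_rot: [179.9, -0.1, 85.0]
force: [-1.5, 2.7, 6.9]
gripper_width: 44.3
gripper_force: 60.0
time_s: 26.05
ee_pos: [518.9, 13.7, 80.8]
ee_rot: [179.9, -0.1, 85.0]
force: [-0.8, 3.0, 6.3]
gripper_width: 44.3
gripper_force: 60.0
time_s: 26.25
ee_pos: [518.5, 13.7, 77.2]
ee_rot: [179.9, -0.1, 85.0]
force: [1.2, 3.9, -5.2]
gripper_width: 44.4
gripper_force: 60.0
```

```bash
python3 -m jog '{"jaw":[40,40,40],"slide":[[0,0,0.07],[0,0,0.07],[0,0,0]],"spin":[0,0,0]}';python3 -m jog '{"jaw":[40,40],"slide":[[0,0,0.05],[0,0,0]],"spin":[0,0]}';python3 -m jog '{"jaw":[40,40],"slide":[[0,0,0.05],[0,0,0]],"spin":[0,0]}'
```

```text
time_s: 26.55
ee_pos: [517.8, 13.2, 72.6]
ee_rot: [-179.9, -0.0, 85.0]
force: [0.8, 2.7, -4.5]
gripper_width: 44.5
gripper_force: 60.0
time_s: 26.75
ee_pos: [518.0, 13.1, 71.6]
ee_rot: [-180.0, -0.0, 85.0]
force: [1.0, 2.5, -1.4]
gripper_width: 44.7
gripper_force: 60.0
time_s: 26.95
ee_pos: [518.0, 13.1, 71.5]
ee_rot: [180.0, -0.0, 85.0]
force: [-2.0, 3.3, 8.7]
gripper_width: 44.7
gripper_force: 60.0
```

```bash
python3 -m jog '{"jaw":[40,40],"slide":[[0,0,0.05],[0,0,0]],"spin":[0,0]}';python3 -m jog '{"jaw":[40,40],"slide":[[0,0,0.05],[0,0,0]],"spin":[0,0]}';python3 -m jog '{"jaw":[40,40,40],"slide":[[0,0,0],[0,0,0],[0,0,0]],"spin":[0,0,0]}'
python3 - <<'E'
from h import *
a=grab('side','s7.png');b=grab('top','t7.png')
cv2.imwrite('pics/c7.png',np.hstack([cv2.resize(a[185:245,245:325],(400,300),interpolation=cv2.INTER_CUBIC),cv2.resize(a[90:390,140:540],(400,300))]))
s=env.state();print(s['ee_pos'],s['force'],s['torque'])
E
```

```text
time_s: 27.15
ee_pos: [518.1, 13.1, 71.5]
ee_rot: [179.9, -0.0, 85.0]
force: [-5.1, 2.8, 18.0]
gripper_width: 44.7
gripper_force: 60.0
time_s: 27.35
ee_pos: [518.1, 13.1, 71.4]
ee_rot: [179.9, -0.0, 85.0]
force: [-7.7, 3.0, 29.8]
gripper_width: 44.8
gripper_force: 60.0
time_s: 27.65
ee_pos: [518.1, 13.1, 71.4]
ee_rot: [179.9, -0.0, 85.0]
force: [-7.5, 2.0, 28.9]
gripper_width: 44.5
gripper_force: 60.0
[518.099653    13.11881048  71.41183216] [-7.73081913  2.7487022  28.91558528] [ 0.4241292   1.70226801 -0.04791281]
```

View pics/c7.png

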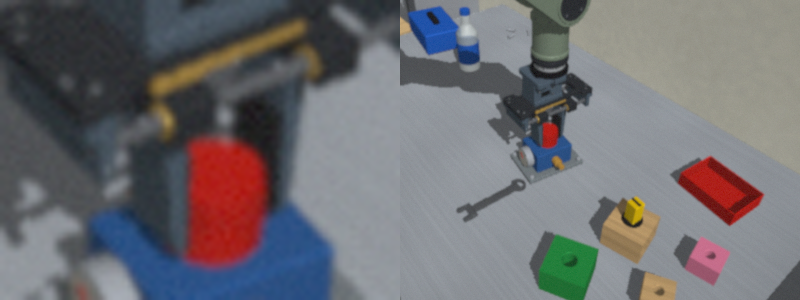

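The cap sits flush on the block at (225,250) and is held with a steady push of about 29 N. The key hangs in its stand at (633,212), and the bottle, wrench and tray haven't moved.

```bash
python3 -c "
from workcell import env
print(env.job_done())"
```

```text
the job is handed in; nothing more can be done
None
```

I handed the job in at about 28 s: the screw is turned clockwise to its stop, the key hangs back in its stand, and the cap has clicked home and is still gripped and pressed down with about 29 N; the bottle, wrench and tray were not touched.

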